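Slide the gel cassette home under the reader's leaf spring

TASK

Load the grey gel cassette that lies on the reader's sprung bed: press it down hard with the fingertips on its low rear landing, so that its front gets below the guide bar, and keep pressing while you push it forward under the bar and its leaf springs until it is fully home against the end stop; do not ram it into the bar. Then let go and come clear, so that it stays there, held down under the bar. Never lift the cassette off its bed or tip it, and leave everything else on the bench where it is.

Things in the scene. Friction and masses are not known exactly. Their poses are not given: they have to be found in the camera images.
- cassette: Loose flat grey gel cassette, about 0.2 kg, 120 mm long (its x), 76 mm wide (its y). Origin: centre of the underside; +x is its front, the way it slides. Rear landing (x -60 to -12 mm) 6 mm thick with black grip lines; front deck (x -12 to +60 mm) 12 mm thick with a clear window. Starts on the sprung bed, in line with the dock, its front edge 6 to 30 mm short of the guide bar.
- dock: White loading dock of the gel reader, fixed. Origin: centre of its underside, on the bench; x = slide direction, towards the reader housing. Side rails (inner faces y = +-40.5 mm, outer +-50.5, 24 mm high, x -109 to +107) leave the cassette 2 mm play each side. End stop's face at x = 100 mm; the housing behind it, x = 106 to 206, is 150 mm wide and 46 mm high.
- landing (a point): Middle of the top of the cassette's low rear landing (48 mm long, 76 mm wide), where to press; 24 mm above the bench at the start. 24 mm ahead of it (cassette x = -12 mm) a 6 mm high upright step up to the deck crosses the full width: a fingertip pressing on the landing pushes forward against it.
- bar: Origin: middle of the underside of the rigid aluminium guide bar across the channel, 24 mm above the bench. The bar covers dock x = 52 to 66 mm, top 36 mm above the bench, end posts to 42 mm. The unpressed cassette's deck (top at 30 mm) butts against it: it must be pressed more than 6 mm down to pass, not rammed against it.
- home (a point): Where the cassette's origin lies when it is fully home: dock x = 40 mm, 12 mm above the bench.
- bed (a joint): Sprung aluminium plate under the cassette, dock x -110 to +98 mm, moving straight up and down. In m: 0 = up (top 18 mm above the bench), grows as pressed, 0.010 = bottomed. With the cassette on it, it starts to sink at about 4 N, is 6 mm down at 10 N, bottoms at 14 N (more while sliding). Let go under the bar, the cassette rises until its deck bears on the bar (about 0.006).
- leaf (a joint): Two steel leaf springs side by side, each 22 mm wide, hinged as one under the guide bar at dock x = 64 mm, 26 mm above the bench; they reach 30 mm forward, sloping down to 17 mm above the bench. In rad: 0 = down, grows as the cassette's front lifts them (2 to 6 N at the tips). They drag on the deck, then hold it down.
- spare: Bystander: another cassette of the same shape, flat on the bench, away from the dock. Origin: centre of the underside.
- bottle: Bystander: amber glass bottle beside the dock, 44 mm across, 95 mm high. Origin: centre of the underside.
- beaker: Bystander: small glass beaker, 60 mm across, 70 mm high. Origin: centre of the underside.
- pen: Bystander: marker pen lying beside the dock, 135 mm long (its x), 13 mm thick. Origin: centre of the underside.
- tips: Bystander: white pipette tip box with yellow tips, 122 x 82 mm, 61 mm high. Origin: centre of the underside.
- tuberack: Bystander: blue tube rack beside the dock, 110 x 50 mm, 38 mm high. Origin: centre of the underside.
- comb: Bystander: white gel comb lying flat beside the dock, 84 mm long (its x), 32 mm across with its teeth, 10 mm high. Origin: on its underside, near the middle.

How it is judged:
By the outcome, as a careful person would: the job done as asked, in the order asked, and still so for the second after the job is handed in, with the robot touching nothing.
It also fails if it takes over 35 s, if anything falls off the work surface, if the arm or the gripper's body presses on something with over 40 N, if the wrist force passes 120 N, or if a joint passes its speed limit or range.

ROBOT

A 7-joint arm with a two-finger parallel gripper is mounted at the origin on the work surface. World frame = base frame: x ahead of the robot, y to its left, z up, the work surface at z = 0. Lengths are in m, angles in degrees, forces in N, time in s.
With the tool pointing down it reaches from about 0.425 to 0.95 m from the base axis. Payload 4.7 kg.
Tool frame: the origin (TCP) lies midway between the tips of the shut fingers; the grasp point (between the pads) lies r.grip_depth behind it (r.grip_depth is the distance from the TCP to the grasp point, in m); z points along the fingers, y is the line along which they close (so a half turn about z gives the same grasp; the last joint's range is limited). The gripper opens to 87 mm and grips with 3 to 60 N. Pads are 19 mm wide; open, the fingers measure 117 mm over their backs; the gripper's body (75 mm by 190 mm) begins 51 mm behind the grasp point.
Start: joints at [-1.656, 26.849, -2.785, 87.806, 1.381, 65.374, -4.715], TCP at [0.675, 0, 0.186] pointing down, gripper open.
Joint ranges: [-148.3, 148.3], [-19.14, 114.17], [-79.39, 73.82], [5.75, 140.21], [-59.74, 239.74], [12.07, 113.84], [-152.46, 152.46]. Speed limits (degrees/s): [147.25, 147.25, 180, 180, 180, 180, 180].

INTERFACE

Orientations are given as [roll, pitch, yaw] about the fixed x, y, z axes, in that order (R = Rz(yaw) Ry(pitch) Rx(roll)).
In Python, from bench import r gives the robot as it stands.
- The arm moves only by the shell command python3 -m handwheel 'ROWS' [FORCE]. ROWS is JSON, a list of rows, each a list of 3 entries, a list of its own where there are three numbers: the shift along the tool's x, y, z in units of 40 mm (1.0 is 40 mm), then the turn, a rotation vector about the tool's x, y, z in units of 6 degrees (1.0 is 6 degrees), then the closure, from 0 (fully open) to 1 (shut). In form: [[[dx, dy, dz], [ax, ay, az], claw], ...]. A call has 1 to 12 rows; each row is the pose to reach, as a shift and turn from the pose commanded when the call began, along the tool's axes at that moment; what a row does not reach only later rows make up. A row lasts 1/10 s, in which the tool goes at most 50 mm and 8.59 degrees, less where a joint would pass 70% of its speed; a pose out of reach is approached as far as the arm can. A call with a gripper value outside its range is refused whole. The fingers move at their own pace and stop on an object; FORCE is the grip in N (left out, the last holds). Time passes only in rows, so rows that repeat a pose let the fingers close. It gives the time, the measured TCP pose, the force, the opening and the grip force at its end, in the units of the state.
- r.read_state(): the state, without advancing time (a new reading comes with each control period).
- r.snapshot(name): name is "scene" or "side" or "wrist"; returns a dict with "image" (384x512x3 uint8, red, green, blue), "intrinsics" (3x3 intrinsics, pixels), "origin" and "attitude" of the camera in the world. Camera axes: x right, y up, looking along -z (the intrinsics and any distortion apply to the point x, -y, -z); pixel columns grow to the right and rows downward; lengths in m; the calibration is good to about 2 mm. A picture is of the moment at which its call begins. There is no depth.
- r.job_done(): hands the job in; it is judged then, once.
The state is a dict: "time": time; "joints": joint angles; "qd": joint speeds; "joint_efforts": joint torques, N m; "position": TCP position; "tool_rot": TCP orientation; "wrist_force": force on the tool from outside, world axes, zero at the start; "wrist_torque": the same for the moment, N m; "finger_gap": finger opening in m; "grasp_force": force on a finger pad.
Only numpy, scipy, OpenCV 4.12 (cv2) and the standard library are available. Lean on these libraries where they do the work, as an engineer would, in place of code of your own. Each camera call takes 0.05 s, during which the arm holds its last target. There are 200 camera calls.

## Working session

There is one attempt and no reset: what is moved stays moved. The work goes in short steps, Python scripts to look and compute and a shell command to move; the robot and the scene stay as the last step left them, time stands still between calls to the robot, and variables do not carry over. Pictures are saved under pics/ and viewed, at most 10 in all, crops included, and the job is handed in when it is done.

```bash
mkdir -p pics; ls
cat > h.py <<'E'
import numpy as np, cv2
from bench import r
def snap(n,f):
    s=r.snapshot(n); cv2.imwrite('pics/'+f,s['image'][:,:,::-1]); 
    np.savez('pics/'+f+'.npz',**{k:np.array(v) for k,v in s.items()}); return s
def att(s):
    a=np.array(s['attitude'])
    if a.shape==(3,3): return a
    from scipy.spatial.transform import Rotation as R
    return R.from_euler('xyz',a,degrees=True).as_matrix()
def ray(s,px,z):
    K=np.array(s['intrinsics']);o=np.array(s['origin']);c=np.linalg.inv(K)@[px[0],px[1],1]
    d=att(s)@[c[0],-c[1],-c[2]]
    return o+d*(z-o[2])/d[2]
def proj(s,p):
    K=np.array(s['intrinsics']);c=att(s).T@(np.array(p)-s['origin']);u=K@[c[0],-c[1],-c[2]];return u[:2]/u[2]
E
python3 - <<'E'
from h import *
for n in ["scene","side","wrist"]:
    s=snap(n,n+'0.png'); print(n,{k:v for k,v in s.items() if k!='image'})
print(r.read_state(),r.grip_depth)
a=[cv2.imread(f'pics/{n}0.png') for n in ["scene","side","wrist"]]
E
```

```text
pics
scene {'intrinsics': array([[471.37475569,   0.        , 256.42453763],
       [  0.        , 471.37475569, 198.55684379],
       [  0.        ,   0.        ,   1.        ]]), 'origin': array([1.74789062, 0.07666028, 1.00522167]), 'attitude': array([50.97874786,  0.09407964, 93.09302985])}
side {'intrinsics': array([[359.54356313,   0.        , 253.95225359],
       [  0.        , 359.54356313, 190.73463287],
       [  0.        ,   0.        ,   1.        ]]), 'origin': array([ 0.06686375, -0.76207535,  0.70309214]), 'attitude': array([ 54.50203571,  -1.06849516, -32.19701689])}
wrist {'intrinsics': array([[292.12028164,   0.        , 254.90000549],
       [  0.        , 292.12028164, 191.02564617],
       [  0.        ,   0.        ,   1.        ]]), 'origin': array([0.67523095, 0.07047049, 0.38260598]), 'attitude': array([-14.80944655,   0.08374272,  -0.08842048])}
{'time': 0.15, 'joints': array([-1.65627447, 26.88676458, -2.78393827, 87.85559133,  1.38072371,
       65.3726329 , -4.71704462]), 'qd': array([-0.02815617, -0.17252384,  0.00207212, -0.2128848 , -0.02707828,
        0.0994326 ,  0.03479319]), 'joint_efforts': array([ 7.46239912e-04, -5.08426881e+01, -8.08802387e-02, -2.36421436e+01,
       -6.13636756e-02,  3.56170710e-02,  1.36465555e-04]), 'position': array([6.74523820e-01, 2.01061413e-05, 1.85257451e-01]), 'tool_rot': array([-1.79918577e+02,  2.41095898e-03,  8.99998772e+01]), 'wrist_force': array([ 0.08131223,  0.65260228, -0.56453832]), 'wrist_torque': array([-0.04775235,  0.05175294, -0.02248231]), 'grasp_force': 0.0, 'finger_gap': 0.0869261471629361} 0.0187
```

View pics/scene0.png

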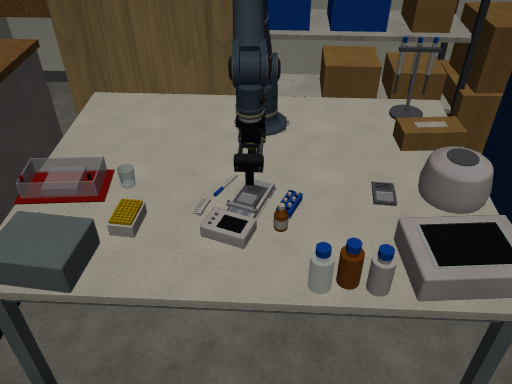

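View pics/wrist0.png

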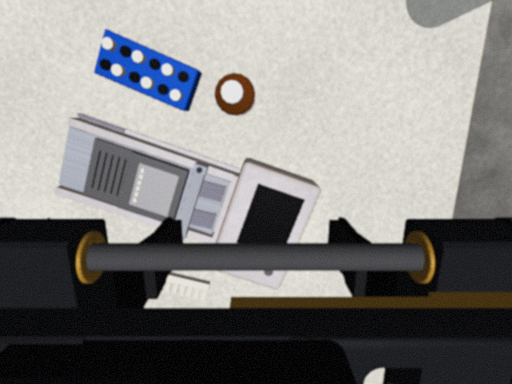

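The wrist view shows the dock at about (60–320, 115–290), sliding right and slightly down, with the cassette (dark grey, 85–190, 140–225), its grip lines at (95–125, 150–195) and the bar at about (193, 200). I'll zoom in on it.

Run:
```python
import cv2
i=cv2.imread('pics/wrist0.png')[105:255,45:245]
cv2.imwrite('pics/c0.png',cv2.resize(i,None,fx=4,fy=4,interpolation=cv2.INTER_CUBIC))
```

```text
(no output)
```

View pics/c0.png

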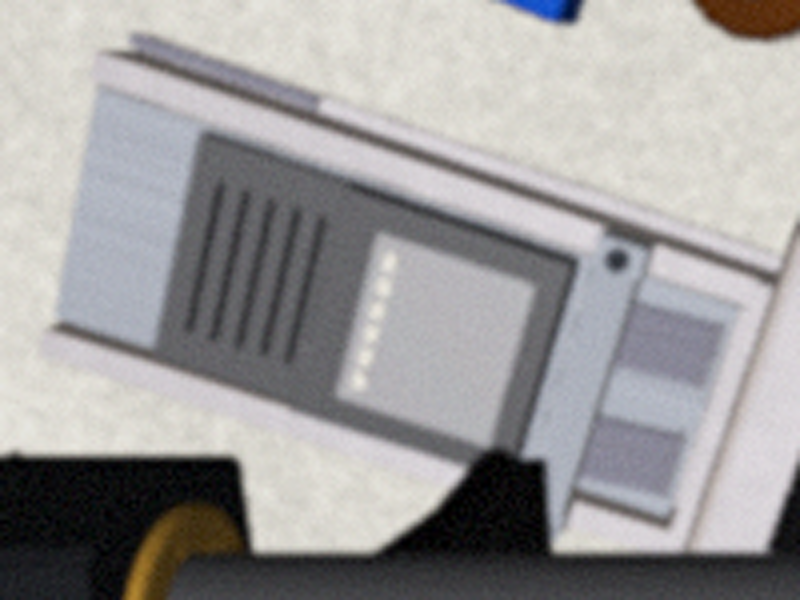

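Run:
```python
from h import *
s=np.load('pics/wrist0.png.npz')
f=lambda u,v,z:ray(s,(45+(u+.5)/4-.5,105+(v+.5)/4-.5),z)[:2]
P=dict(cRL=(203,131,.024),cRR=(158,347,.024),cFL=(577,262,.030),cFR=(522,445,.030),
 railLo_rear=(102,52,.024),railLi_rear=(97,86,.024),railRi_rear=(60,325,.024),railRo_rear=(45,353,.024),
 barrearL=(603,238,.036),barrearR=(525,460,.036),stopL=(745,303,.024))
W={k:f(*v) for k,v in P.items()}
for k,v in W.items(): print(k,v.round(4))
n=np.linalg.norm
print('len L',n(W['cFL']-W['cRL']),'wid',n(W['cRR']-W['cRL']),n(W['cFL']-W['cFR']),'inner',n(W['railLi_rear']-W['railRi_rear']))
ang=lambda a,b:np.degrees(np.arctan2(*(W[b]-W[a])[::-1]))
print(ang('cRL','cFL'),ang('cRR','cFR'),ang('cRR','cRL')-90,ang('cFR','cFL')-90,ang('railRi_rear','railLi_rear')-90,ang('barrearR','barrearL')-90)
# long rail edges
for a,b in [((102,52),(600,220)),((97,86),(590,250)),((135,38),(770,265))]:
    d=f(*b,.024)-f(*a,.024);print(np.degrees(np.arctan2(d[1],d[0])))
```

```text
cRL [0.4813 0.0431]
cRR [ 0.4575 -0.0245]
cFL [0.5937 0.0038]
cFR [ 0.5726 -0.0555]
railLo_rear [0.4545 0.0664]
railLi_rear [0.4514 0.0565]
railRi_rear [ 0.4275 -0.0173]
railRo_rear [ 0.4212 -0.0265]
barrearL [0.6033 0.0123]
barrearR [ 0.5749 -0.0583]
stopL [ 0.6444 -0.0104]
len L 0.11902548734393673 wid 0.07177516886168504 0.06295860495829148 inner 0.07757746299544357
-19.27933462615559 -15.037832377853919 -19.431537687098015 -19.57807446439672 -17.91200689388748 -21.895549375867674
-19.130647675383816
-19.00907554635315
-20.134907792258815
```

```bash
python3 -m handwheel '[[[0,-0.4,0.1],[0,0,0.4],1],[[0,-1,0.3],[0,0,0.8],1],[[0,-1.7,0.6],[0,0,1.3],1],[[0,-2.4,0.9],[0,0,1.8],1],[[0,-3.1,1.3],[0,0,2.3],1],[[0,-3.7,1.8],[0,0,2.8],1],[[0,-4.2,2.2],[0,0,3.1],1],[[0,-4.5,2.6],[0,0,3.22],1],[[0,-4.5,2.9],[0,0,3.22],1],[[0,-4.5,2.9],[0,0,3.22],1],[[0,-4.5,2.9],[0,0,3.22],1]]' 30
python3 - <<'E'
from h import *
s=snap('wrist','w1.png');t=snap('side','s1.png')
a=cv2.resize(s['image'],(800,600))[:,:,::-1]; cv2.imwrite('pics/w1b.png',a)
print(s['origin'],s['attitude'],r.read_state()['wrist_force'])
E
```

```text
time: 1.25
position: [0.4963, 0.0001, 0.0703]
tool_rot: [179.9, -0.0, 70.7]
wrist_force: [-0.1, 0.3, 0.9]
finger_gap: 0.0069
grasp_force: 0.0
[0.51963364 0.0666213  0.26785562] [-14.77177702  -0.07079201 -19.40196325] [ 1.25630202 -0.29260796  0.10646438]
```

View pics/w1b.png

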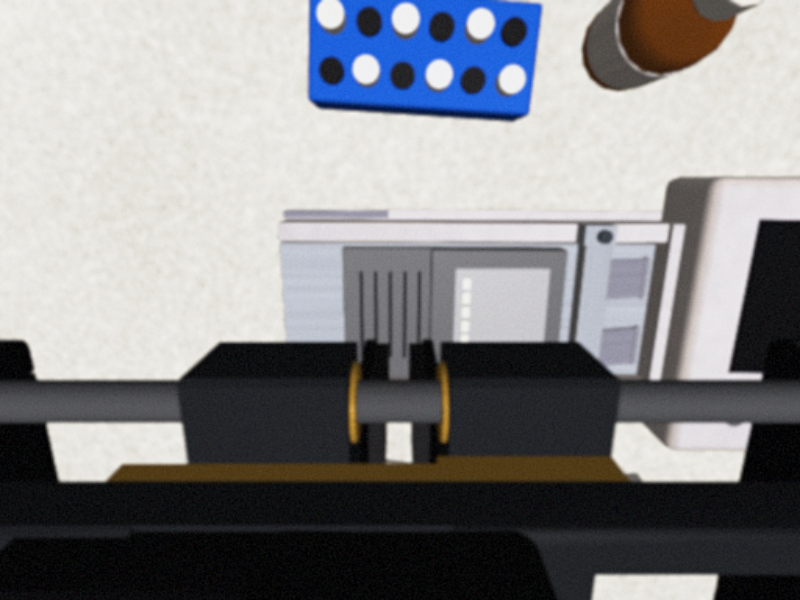

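View pics/s1.png

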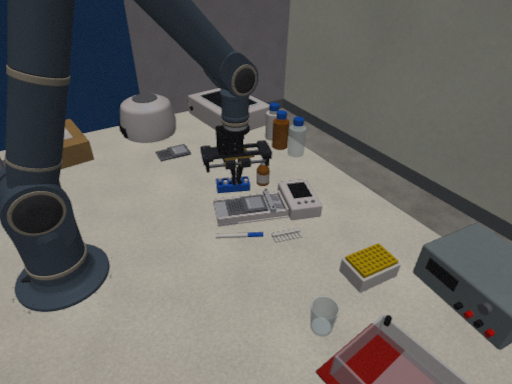

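The tool is now aligned with the dock. In the enlarged wrist view the rear edge is at u=344, the step at u=431, the deck front at u=566 and the bar's rear edge at about u=580. I'll measure them against the TCP.

Run:
```python
from h import *
s=np.load('pics/w1.png.npz')
st=r.read_state();p=np.array(st['position']);print(p,st['finger_gap'])
y=np.radians(-19.3);u=np.array([np.cos(y),np.sin(y)]);v=np.array([-u[1],u[0]])
for n,a,b,z in [('rear',344,248,.024),('rear2',344,330,.024),('stepbase',431,250,.024),('deckrear',433,250,.03),('deckfront',566,250,.030),('deckfront2',560,340,.030),('barrear',583,228,.036),('barrear2',577,370,.036),('barpostfront',613,228,.042),('railin',350,241,.024),('railin2',550,242,.024),('railout',350,222,.024),('railrear',281,230,.024),('stop',668,230,.024)]:
    q=ray(s,((a+.5)/1.5625-.5,(b+.5)/1.5625-.5),z)[:2]-p[:2]; print(n,(1e3*np.array([q@u,q@v])).round(1))
```

```text
[4.96568634e-01 1.22282850e-04 7.07380324e-02] 0.0028142533734667745
rear [-29.3  34.3]
rear2 [-30.8 -12. ]
stepbase [17.5 33.1]
deckrear [18.1 34.1]
deckfront [87.8 33.9]
deckfront2 [ 89.1 -16.1]
barrear [93.2 46. ]
barrear2 [ 97.7 -31.3]
barpostfront [105.5  46.6]
railin [-25.9  38.1]
railin2 [81.1 37.3]
railout [-25.6  48.1]
railrear [-62.4  44. ]
stop [143.3  43.6]
```

```bash
python3 -m handwheel '[[[-0.075,0,0.2],[0,0,0],1],[[-0.075,0,0.5],[0,0,0],1],[[-0.075,0,0.8],[0,0,0],1],[[-0.075,0,1.0],[0,0,0],1],[[-0.075,0,1.1],[0,0,0],1],[[-0.075,0,1.1],[0,0,0],1],[[-0.075,0,1.15],[0,0,0],1],[[-0.075,0,1.2],[0,0,0],1],[[-0.075,0,1.2],[0,0,0],1],[[-0.075,0,1.2],[0,0,0],1]]'
python3 - <<'E'
from h import *
s=snap('wrist','w2.png');print(r.read_state()['position'],r.read_state()['wrist_force'],r.read_state()['finger_gap'])
cv2.imwrite('pics/w2b.png',cv2.resize(s['image'][40:300,120:460,::-1],None,fx=2.3,fy=2.3,interpolation=cv2.INTER_CUBIC))
E
```

```text
time: 2.35
position: [0.4942, -0.0027, 0.0222]
tool_rot: [180.0, -0.0, 70.7]
wrist_force: [0.7, -0.5, 1.0]
finger_gap: 0.0007
grasp_force: 0.0
[ 0.49419398 -0.0027924   0.02224483] [ 0.67330614 -0.50184913  0.62806135] 0.00040155130704094724
```

View pics/w2b.png

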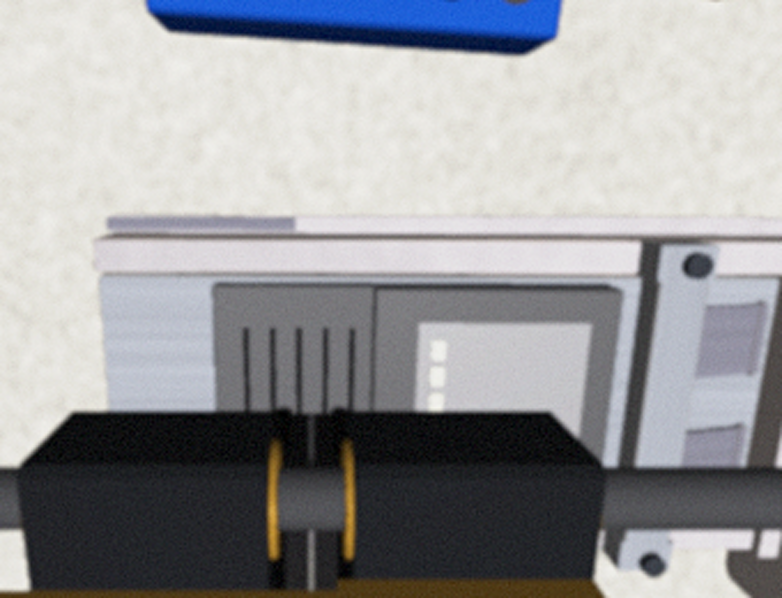

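The fingertips are shut over the landing, with the tip's front edge near u=350 and the step at u=375. I'll press down.

```bash
python3 -m handwheel '[[[0,0,0.05],[0,0,0],1],[[0,0,0.1],[0,0,0],1],[[0,0,0.1],[0,0,0],1],[[0,0,0.1],[0,0,0],1]]'; python3 -m handwheel '[[[0,0,0.04],[0,0,0],1],[[0,0,0.08],[0,0,0],1],[[0,0,0.1],[0,0,0],1],[[0,0,0.1],[0,0,0],1]]'
```

```text
time: 2.8
position: [0.4939, -0.0028, 0.018]
tool_rot: [-180.0, 0.0, 70.7]
wrist_force: [0.1, -0.5, 0.3]
finger_gap: 0.0003
grasp_force: 0.0
time: 3.2
position: [0.4939, -0.0028, 0.0139]
tool_rot: [-180.0, 0.0, 70.7]
wrist_force: [0.5, -0.0, 1.2]
finger_gap: 0.0006
grasp_force: 0.0
```

Run:
```python
from h import *
s=snap('wrist','w3.png');t=snap('side','s3.png');st=r.read_state();print(st['position'],st['wrist_force'],st['joint_efforts'])
a=cv2.resize(s['image'][80:260,120:460,::-1],(600,318),interpolation=cv2.INTER_CUBIC)
b=cv2.resize(t['image'][135:235,190:330,::-1],(600,428),interpolation=cv2.INTER_CUBIC)[60:340]
cv2.imwrite('pics/c3.png',np.vstack([a,b]))
```

```text
[ 0.49402965 -0.00277761  0.01402118] [ 0.35202896 -0.87603024  0.67510739] [-1.66507019e-03 -3.90600944e+01  3.77836442e-01 -1.50709122e+01
 -4.23236133e-02  4.64595447e-03  6.57065016e-05]
```

View pics/c3.png

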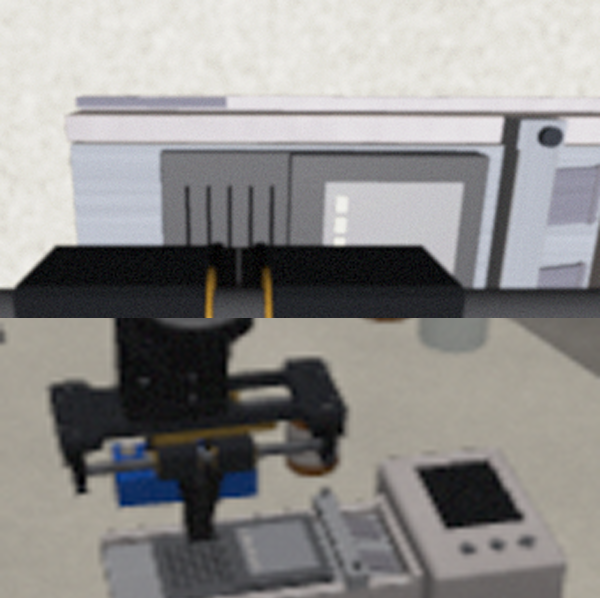

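```bash
python3 - <<'E'
from h import *
s=np.load('pics/s3.png.npz');p=r.read_state()['position']
y=np.radians(-19.3);u=np.array([np.cos(y),np.sin(y),0]);v=np.array([-u[1],u[0],0])
def c(q):
    a=proj(s,q);return ((a[0]-190)*600/140, (a[1]-135)*4.28-60+318)
print('tcp',c(p))
for n,q in [('rearL',p-u*.03+v*.038),('rearR',p-u*.03-v*.038),('stepL',p+.018*u+.038*v),('stepR',p+.018*u-.038*v)]:
    q=q.copy();q[2]=.024;print(n,c(q))
for k in (.03,.04,.05,.06): print(k,c([p[0],p[1],k]))
E
python3 - <<'E'
import cv2
i=cv2.imread('pics/s3.png')[170:230,205:285]
cv2.imwrite('pics/c4.png',cv2.resize(i,(800,600),interpolation=cv2.INTER_CUBIC))
E
```

```text
tcp (np.float64(196.2801691397961), np.float64(572.8991070401496))
rearL (np.float64(146.2194591102216), np.float64(535.6960900399822))
rearR (np.float64(163.51701282276304), np.float64(600.3528658139664))
stepL (np.float64(210.7282077596963), np.float64(527.9112377443864))
stepR (np.float64(231.4835878599086), np.float64(591.5780452951599))
0.03 (np.float64(196.041155771873), np.float64(555.3269922142543))
0.04 (np.float64(195.8895101549568), np.float64(544.178100349118))
0.05 (np.float64(195.7362448124856), np.float64(532.910127264032))
0.06 (np.float64(195.581333654715), np.float64(521.5211548571224))
```

View pics/c4.png

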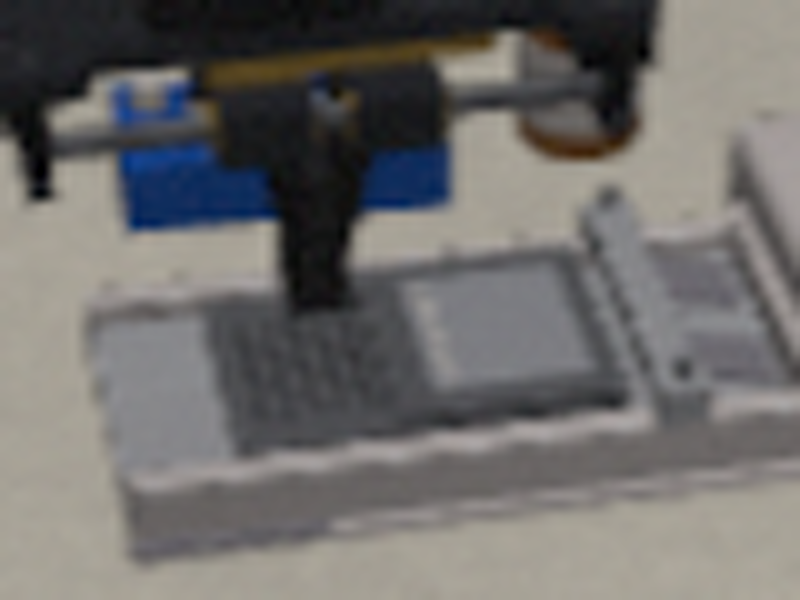

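Run:
```python
from h import *
for f,p in [('side0',[.6745,0,.1853]),('s1',[.4963,.0001,.0703]),('s3',[.494,-.0028,.014]),('scene0',[.6745,0,.1853])]:
    s=np.load(f'pics/{f}.png.npz');a=proj(s,p);print(f,a.round(1))
    im=s['image'].astype(int).max(2);c=int(round(a[0]))
    for x in range(c-7,c+8,2): print(x,im[int(a[1])-22:int(a[1])+10,x].tolist())
for f,p in [('w1',[.4963,.0001,.0703]),('w3',[.494,-.0028,.014])]:
    print(proj(np.load(f'pics/{f}.png.npz'),p))
```

```text
side0 [286.4 144.8]
279 [91, 89, 79, 64, 63, 64, 64, 65, 66, 66, 69, 66, 67, 66, 67, 67, 67, 68, 70, 71, 69, 67, 71, 73, 72, 70, 73, 89, 150, 163, 160, 160]
281 [89, 95, 86, 69, 67, 67, 67, 68, 67, 70, 70, 68, 70, 72, 70, 72, 72, 72, 70, 72, 70, 71, 72, 71, 71, 71, 70, 89, 151, 161, 158, 160]
283 [91, 95, 84, 70, 66, 68, 67, 65, 67, 66, 68, 71, 70, 68, 68, 71, 70, 70, 70, 69, 70, 70, 68, 72, 70, 72, 70, 108, 154, 164, 162, 161]
285 [93, 95, 84, 67, 65, 64, 63, 64, 66, 64, 67, 65, 67, 69, 70, 67, 68, 68, 67, 66, 67, 69, 67, 65, 68, 65, 91, 152, 165, 165, 163, 160]
287 [97, 91, 69, 63, 61, 64, 63, 62, 61, 61, 62, 61, 60, 64, 75, 78, 78, 76, 91, 94, 100, 100, 101, 103, 110, 117, 140, 145, 144, 144, 138, 146]
289 [95, 88, 89, 89, 100, 109, 98, 88, 88, 87, 87, 84, 89, 86, 106, 117, 120, 119, 117, 117, 118, 116, 116, 117, 119, 121, 120, 119, 121, 122, 120, 120]
291 [102, 105, 106, 121, 132, 136, 133, 121, 102, 95, 96, 98, 95, 96, 97, 104, 118, 122, 120, 124, 124, 123, 123, 124, 126, 127, 127, 125, 127, 127, 125, 124]
293 [77, 83, 93, 117, 125, 125, 130, 135, 123, 107, 100, 101, 100, 101, 1
[... 2788 characters left out ...]
 51, 52, 62, 64, 105]
249 [16, 9, 5, 6, 2, 5, 6, 8, 5, 4, 4, 8, 5, 5, 3, 4, 5, 3, 5, 4, 4, 6, 3, 45, 38, 50, 51, 40, 60, 52, 63, 74]
251 [13, 9, 7, 8, 3, 7, 4, 8, 5, 5, 8, 3, 2, 5, 7, 6, 7, 6, 6, 5, 5, 6, 5, 22, 49, 49, 39, 62, 49, 61, 64, 64]
253 [16, 14, 6, 6, 5, 4, 5, 6, 4, 5, 29, 41, 42, 41, 42, 43, 43, 34, 32, 31, 31, 32, 21, 37, 49, 38, 51, 49, 50, 61, 49, 62]
255 [15, 13, 5, 6, 4, 7, 5, 6, 4, 5, 108, 146, 148, 144, 146, 148, 149, 127, 117, 116, 116, 115, 105, 67, 40, 50, 50, 39, 62, 50, 62, 64]
257 [15, 11, 6, 6, 6, 7, 5, 7, 9, 4, 107, 147, 152, 146, 145, 146, 148, 145, 118, 117, 117, 116, 115, 80, 53, 49, 39, 63, 48, 50, 62, 50]
[254.6837769  215.89687218]
[254.84763809 215.89220064]
```

Run:
```python
from h import *
s=np.load('pics/s3.png.npz');p=np.array([.494,-.0028,.014])
y=np.radians(-19.3);u=np.array([np.cos(y),np.sin(y),0]);v=np.array([-u[1],u[0],0])
for n,a,b,w in [('tip',318,308,-.0095),('tip c',318,308,0),('lbr',38,197,0),('rbr',622,145,0),('blkL',225,165,-.02),('blkR',437,150,-.02)]:
    o=s['origin'];q=ray(s,(205+a/10-.5,170+b/10-.5),0);d=q-o
    t=((p+w*v-o)@v)/(d@v);X=o+t*d-p;print(n,(1e3*np.array([X@u,X@v,X[2]])).round(1))
```

```text
tip [ 0.2 -9.5 39. ]
tip c [ 1.9 -0.  31.7]
lbr [-80.2  -0.   84.4]
rbr [95.2  0.  79. ]
blkL [-28.1 -20.  102.2]
blkR [ 33.8 -20.   99. ]
```

The side view puts the real fingertips about 30 mm above the reported TCP, and the force reading shows no contact. So I'll go down by force feedback.

```bash
python3 -m handwheel '[[[0,0,0.05],[0,0,0],1],[[0,0,0.1],[0,0,0],1],[[0,0,0.15],[0,0,0],1],[[0,0,0.15],[0,0,0],1],[[0,0,0.15],[0,0,0],1]]'; python3 -m handwheel '[[[0,0,0.05],[0,0,0],1],[[0,0,0.1],[0,0,0],1],[[0,0,0.15],[0,0,0],1],[[0,0,0.15],[0,0,0],1],[[0,0,0.15],[0,0,0],1]]'
```

```text
time: 3.8
position: [0.494, -0.0028, 0.008]
tool_rot: [-180.0, 0.0, 70.7]
wrist_force: [-1.0, 0.6, 0.3]
finger_gap: 0.0003
grasp_force: 0.0
time: 4.3
position: [0.494, -0.0028, 0.002]
tool_rot: [-180.0, 0.0, 70.7]
wrist_force: [-0.2, 0.1, 0.3]
finger_gap: 0.0007
grasp_force: 0.0
```

```bash
python3 -m handwheel '[[[0,0,0.05],[0,0,0],1],[[0,0,0.1],[0,0,0],1],[[0,0,0.1],[0,0,0],1],[[0,0,0.1],[0,0,0],1]]'; python3 -m handwheel '[[[0,0,0.05],[0,0,0],1],[[0,0,0.1],[0,0,0],1],[[0,0,0.1],[0,0,0],1],[[0,0,0.1],[0,0,0],1]]'
```

```text
time: 4.7
position: [0.494, -0.0028, -0.002]
tool_rot: [-180.0, -0.0, 70.7]
wrist_force: [0.2, 0.3, 0.9]
finger_gap: 0.0005
grasp_force: 0.0
time: 5.1
position: [0.494, -0.0028, -0.006]
tool_rot: [-180.0, 0.0, 70.7]
wrist_force: [-0.7, -0.1, -0.0]
finger_gap: 0.0003
grasp_force: 0.0
```

```bash
python3 -m handwheel '[[[0,0,0.05],[0,0,0],1],[[0,0,0.1],[0,0,0],1],[[0,0,0.1],[0,0,0],1],[[0,0,0.1],[0,0,0],1]]'
python3 - <<'E'
from h import *
s=snap('side','s5.png'); w=snap('wrist','w5.png'); print(r.read_state()['wrist_force'],r.read_state()['position'])
im=s['image'].astype(int).max(2)
for x in (233,235,237,239): print(im[190:215,x].tolist())
i=s['image'][170:230,205:285,::-1];j=w['image'][80:230,120:460,::-1]
cv2.imwrite('pics/c5.png',np.vstack([cv2.resize(i,(480,360),interpolation=cv2.INTER_CUBIC),cv2.resize(j,(480,212),interpolation=cv2.INTER_CUBIC)]))
E
```

```text
time: 5.5
position: [0.494, -0.0028, -0.01]
tool_rot: [-180.0, 0.0, 70.7]
wrist_force: [0.6, -0.2, 0.1]
finger_gap: 0.0005
grasp_force: 0.0
[0.50291346 0.55040348 0.37441629] [ 0.49407574 -0.00275152 -0.00992102]
[29, 25, 25, 19, 17, 14, 21, 16, 34, 28, 22, 33, 32, 35, 46, 40, 50, 53, 69, 67, 73, 69, 80, 84, 82]
[28, 29, 30, 24, 26, 24, 24, 24, 24, 21, 22, 17, 19, 17, 23, 17, 24, 26, 67, 71, 77, 82, 83, 82, 81]
[34, 25, 25, 33, 26, 26, 21, 20, 26, 19, 25, 23, 22, 28, 26, 25, 24, 46, 75, 81, 72, 82, 82, 83, 85]
[36, 23, 17, 17, 17, 19, 14, 18, 19, 22, 28, 25, 35, 39, 26, 15, 36, 64, 71, 72, 72, 77, 82, 85, 115]
```

View pics/c5.png

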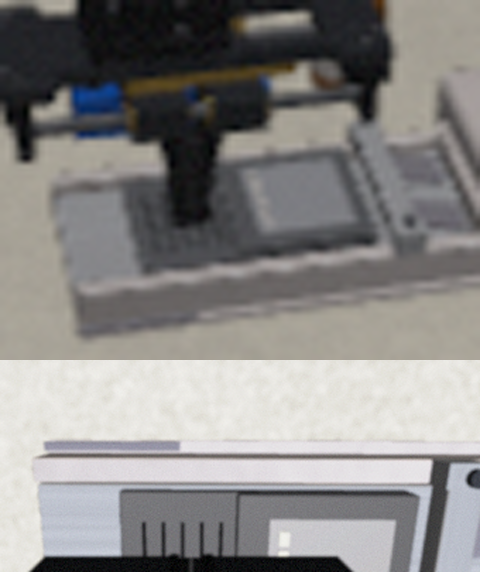

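The tip is now just above the landing. I'll keep going down in small steps.

```bash
python3 -m handwheel '[[[0,0,0.04],[0,0,0],1],[[0,0,0.08],[0,0,0],1],[[0,0,0.08],[0,0,0],1]]'; python3 -m handwheel '[[[0,0,0.04],[0,0,0],1],[[0,0,0.08],[0,0,0],1],[[0,0,0.08],[0,0,0],1]]'
```

```text
time: 5.9
position: [0.4943, -0.0028, -0.013]
tool_rot: [180.0, -0.0, 70.7]
wrist_force: [-0.6, 1.2, 4.3]
finger_gap: 0.0004
grasp_force: 2.2
time: 6.2
position: [0.4943, -0.0028, -0.0159]
tool_rot: [180.0, -0.0, 70.7]
wrist_force: [-1.0, -1.4, 6.9]
finger_gap: 0.0005
grasp_force: 3.6
```

```bash
python3 -m handwheel '[[[0,0,0.04],[0,0,0],1],[[0,0,0.08],[0,0,0],1],[[0,0,0.08],[0,0,0],1]]'
```

```text
time: 6.5
position: [0.4943, -0.0028, -0.0189]
tool_rot: [180.0, -0.0, 70.7]
wrist_force: [-1.8, 0.5, 9.8]
finger_gap: 0.0005
grasp_force: 5.1
```

Contact is made: 9.8 N is about 6 mm down, which matches the spring. I'll press on to the bottom.

```bash
python3 -m handwheel '[[[0,0,0.04],[0,0,0],1],[[0,0,0.08],[0,0,0],1],[[0,0,0.11],[0,0,0],1],[[0,0,0.11],[0,0,0],1]]'
```

```text
time: 6.9
position: [0.4943, -0.0028, -0.0222]
tool_rot: [180.0, -0.0, 70.7]
wrist_force: [-4.6, 0.2, 19.1]
finger_gap: 0.0005
grasp_force: 9.8
```

```bash
python3 -m handwheel '[[[0,0,0.02],[0,0,0],1],[[0,0,0.04],[0,0,0],1],[[0,0,0.04],[0,0,0],1]]'
```

```text
time: 7.2
position: [0.4944, -0.0027, -0.0223]
tool_rot: [180.0, -0.0, 70.7]
wrist_force: [-8.7, -1.4, 34.6]
finger_gap: 0.0007
grasp_force: 17.2
```

The bed bottoms at 34.6 N. I'll push forward gently while keeping the press on.

```bash
python3 -m handwheel '[[[0,0.05,0],[0,0,0],1],[[0,0.1,0],[0,0,0],1],[[0,0.15,0],[0,0,0],1],[[0,0.2,0],[0,0,0],1],[[0,0.25,0],[0,0,0],1],[[0,0.25,0],[0,0,0],1]]'
python3 - <<'E'
from h import *
s=snap('wrist','w6.png')
cv2.imwrite('pics/c6.png',cv2.resize(s['image'][80:240,120:460,::-1],(800,376),interpolation=cv2.INTER_CUBIC))
E
```

```text
time: 7.8
position: [0.5049, -0.005, -0.0223]
tool_rot: [179.9, -0.1, 70.7]
wrist_force: [-6.3, 1.4, 32.2]
finger_gap: 0.0003
grasp_force: 15.5
```

View pics/c6.png

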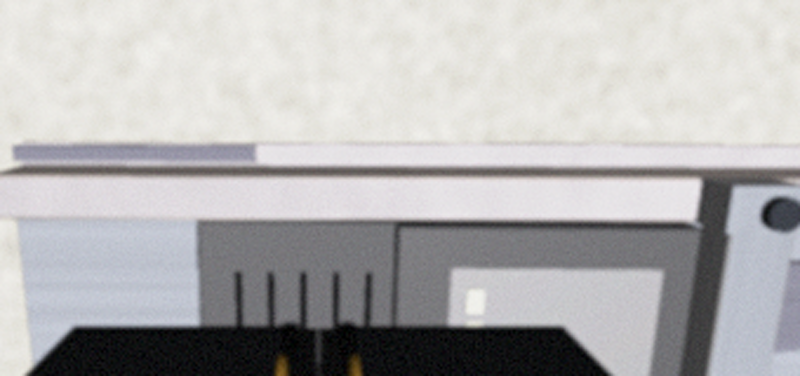

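The front edge is now at the bar and low enough to pass, with the press steady at 32 N. I'll carry on.

```bash
python3 -m handwheel '[[[0,0.05,0],[0,0,0],1],[[0,0.1,0],[0,0,0],1],[[0,0.15,0],[0,0,0],1],[[0,0.2,0],[0,0,0],1],[[0,0.25,0],[0,0,0],1],[[0,0.3,0],[0,0,0],1]]'
python3 -m handwheel '[[[0,0.05,0],[0,0,0],1],[[0,0.1,0],[0,0,0],1],[[0,0.15,0],[0,0,0],1],[[0,0.2,0],[0,0,0],1],[[0,0.25,0],[0,0,0],1],[[0,0.25,0],[0,0,0],1]]'
```

```text
time: 8.45
position: [0.5158, -0.0087, -0.0223]
tool_rot: [179.9, -0.1, 70.7]
wrist_force: [-8.1, 2.2, 30.9]
finger_gap: 0.0006
grasp_force: 15.3
time: 9.05
position: [0.5258, -0.0122, -0.0223]
tool_rot: [179.9, -0.1, 70.7]
wrist_force: [-6.6, 0.9, 28.7]
finger_gap: 0.0009
grasp_force: 14.2
```

```bash
cat > e.py <<'E'
from h import *
import sys
s=snap('wrist',sys.argv[1]+'.png')
def edges(f):
    g=cv2.cvtColor(f,cv2.COLOR_RGB2GRAY).astype(float)[183:189].mean(0)
    d=cv2.GaussianBlur(np.gradient(g)[None],(5,1),0)[0]
    return [(x,int(d[x])) for x in range(121,505) if abs(d[x])>6 and abs(d[x])==abs(d[x-2:x+3]).max()]
print('w6',edges(np.load('pics/w6.png.npz')['image']));print('now',edges(s['image']),r.read_state()['wrist_force'])
E
python3 e.py w7
```

```text
w6 [(128, -7), (203, -23), (286, -11), (290, 13), (416, -14), (429, 29), (477, -31)]
now [(203, -22), (286, -11), (290, 12), (375, -15), (384, 31), (412, -18), (418, 22), (439, -32), (468, 38), (481, -36), (503, 10), (504, 10)] [-5.70631566  1.99287327 27.56974662]
```

The cassette is moving with the fingers and not slipping. About 24 mm remain.

```bash
python3 -m handwheel '[[[0,0.05,0.01],[0,0,0],1],[[0,0.1,0.02],[0,0,0],1],[[0,0.15,0.02],[0,0,0],1],[[0,0.2,0.02],[0,0,0],1],[[0,0.25,0.02],[0,0,0],1],[[0,0.3,0.02],[0,0,0],1]]'
python3 -m handwheel '[[[0,0.05,0],[0,0,0],1],[[0,0.1,0],[0,0,0],1],[[0,0.15,0],[0,0,0],1],[[0,0.18,0],[0,0,0],1],[[0,0.18,0],[0,0,0],1]]'
python3 e.py w8
```

```text
time: 9.7
position: [0.5355, -0.0153, -0.0223]
tool_rot: [-179.9, -0.1, 70.7]
wrist_force: [-11.1, 4.2, 38.0]
finger_gap: 0.0004
grasp_force: 18.7
time: 10.2
position: [0.5423, -0.0176, -0.0223]
tool_rot: [-180.0, -0.1, 70.7]
wrist_force: [-9.3, 3.8, 35.0]
finger_gap: 0.0006
grasp_force: 17.5
w6 [(128, -7), (203, -23), (286, -11), (290, 13), (416, -14), (429, 29), (477, -31)]
now [(203, -22), (286, -11), (290, 12), (342, -15), (349, 32), (377, -18), (418, -10), (436, 39), (448, -37), (468, 12)] [-10.41410848   3.26926538  35.76170916]
```

```bash
python3 -m handwheel '[[[0,0.03,0],[0,0,0],1],[[0,0.06,0],[0,0,0],1],[[0,0.09,0],[0,0,0],1],[[0,0.1,0],[0,0,0],1]]'
python3 -m handwheel '[[[0,0.03,0],[0,0,0],1],[[0,0.05,0],[0,0,0],1],[[0,0.05,0],[0,0,0],1]]'
python3 e.py w9
```

```text
time: 10.65
position: [0.5464, -0.019, -0.0223]
tool_rot: [-180.0, -0.1, 70.7]
wrist_force: [-10.7, 4.0, 36.1]
finger_gap: 0.0005
grasp_force: 18.0
time: 10.95
position: [0.5463, -0.019, -0.0224]
tool_rot: [-179.7, -0.1, 70.7]
wrist_force: [-14.5, 5.7, 40.4]
finger_gap: 0.0008
grasp_force: 19.9
w6 [(128, -7), (203, -23), (286, -11), (290, 13), (416, -14), (429, 29), (477, -31)]
now [(203, -22), (286, -11), (290, 12), (334, -16), (340, 32), (368, -18), (418, -10), (428, 39), (440, -38), (461, 11)] [-14.22733156   5.0746987   39.54258571]
```

```bash
python3 -m handwheel '[[[0,0.03,0],[0,0,0],1],[[0,0.05,0],[0,0,0],1],[[0,0.05,0],[0,0,0],1]]'
python3 e.py w10
python3 - <<'E'
from h import *
s=np.load('pics/w10.png.npz')
y=np.radians(-19.3);u=np.array([np.cos(y),np.sin(y)])
f=lambda c,z:1e3*ray(s,(c,186),z)[:2]@u
print('rear',f(203,.014),'step',f(289,.017),'bar rear top',f(340,.036),'bar rear bottom',f(334,.024),'bar front',f(368,.036))
E
```

```text
time: 11.3
position: [0.5462, -0.019, -0.0224]
tool_rot: [-179.5, -0.0, 70.8]
wrist_force: [-17.4, 5.8, 44.1]
finger_gap: 0.0004
grasp_force: 22.0
w6 [(128, -7), (203, -23), (286, -11), (290, 13), (416, -14), (429, 29), (477, -31)]
now [(203, -22), (286, -11), (290, 12), (334, -16), (340, 32), (368, -18), (418, -10), (428, 40), (440, -38), (460, 11), (463, 11)] [-17.7909697    5.95572116  43.56346342]
rear 492.6999570971999 step 541.2349216153161 bar rear top 564.0382328012424 bar rear bottom 564.3463224904125 bar front 577.6906786010504
```

The fingers have stopped advancing while the force rises, and the step sits 23 mm behind the bar, where 24 mm is expected at home. So it is home against the stop. I'll ease off the push and lift straight up.

```bash
python3 -m handwheel '[[[0,-0.04,0],[0,0,0],1],[[0,-0.07,0],[0,0,0],1],[[0,-0.07,-0.05],[0,0,0],1],[[0,-0.07,-0.1],[0,0,0],1],[[0,-0.07,-0.15],[0,0,0],1],[[0,-0.07,-0.2],[0,0,0],1],[[0,-0.07,-0.25],[0,0,0],1],[[0,-0.07,-0.3],[0,0,0],1],[[0,-0.07,-0.4],[0,0,0],1],[[0,-0.07,-0.6],[0,0,0],1],[[0,-0.07,-0.9],[0,0,0],1],[[0,-0.07,-1.3],[0,0,0],1]]'
python3 -m handwheel '[[[0,0,-0.6],[0,0,0],1],[[0,0,-1.2],[0,0,0],1],[[0,0,-1.8],[0,0,0],1],[[0,0,-2.2],[0,0,0],1],[[0,0,-2.2],[0,0,0],1],[[0,0,-2.2],[0,0,0],1]]'
python3 - <<'E'
from h import *
s=snap('wrist','w11.png');st=r.read_state();print(st['position'],st['wrist_force'])
y=np.radians(-19.3);u=np.array([np.cos(y),np.sin(y)]);v=np.array([-u[1],u[0]])
# sample along dock lines: gray profile at two lateral positions, rectified to z=.018 plane
o=np.array([.5463,-.019])
for w in (.028,.034):
    xs=np.arange(-.06,.11,.001)
    px=np.array([proj(s,[*(o+x*u+w*v),.018]) for x in xs],np.float32)
    g=cv2.remap(cv2.cvtColor(s['image'],cv2.COLOR_RGB2GRAY),px[None,:,0],px[None,:,1],cv2.INTER_LINEAR)[0].astype(float)
    d=np.convolve(np.gradient(g),np.ones(3)/3,'same')
    print(w,[(round(xs[k]*1e3),int(d[k])) for k in range(3,len(xs)-3) if abs(d[k])>6 and abs(d[k])==abs(d[k-3:k+4]).max()])
E
```

```text
time: 12.55
position: [0.5469, -0.0215, 0.0264]
tool_rot: [-180.0, 0.0, 70.7]
wrist_force: [-1.0, 0.3, -0.2]
finger_gap: 0.0003
grasp_force: 0.0
time: 13.15
position: [0.5472, -0.0215, 0.114]
tool_rot: [180.0, -0.0, 70.7]
wrist_force: [0.0, 0.1, 0.3]
finger_gap: 0.0004
grasp_force: 0.0
[ 0.54663549 -0.02146703  0.11324155] [-0.04425206  0.13044551  0.60376834]
0.028 [(-29, -21), (20, 9), (45, 24), (59, -16), (93, 35), (100, -41), (105, 27)]
0.034 [(-29, -22), (21, 6), (45, 26), (60, -17), (93, 34), (100, -40), (105, 27)]
```

```bash
python3 -c "
from bench import r
print(r.job_done())"
```

```text
the job is handed in; nothing more can be done
None
```

I pressed the cassette down, slid it under the bar to the end stop and let go at about 13 s. The wrist image afterwards shows its rear edge where it was at full push (within about 1 mm), and the gripper was well clear when I handed in; I didn't measure the held-down height or recheck the rest of the bench.

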